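Snap the routing template onto its jig

ROBOT

A 6-joint arm with a two-finger parallel gripper is mounted at the origin on the work surface. World frame = base frame: x ahead of the robot, y to its left, z up, the work surface at z = 0. Lengths are in m, angles in rad, forces in N, time in s.
With the tool pointing down it reaches from about 0.25 to 0.775 m from the base axis. Payload 4 kg.
Tool frame: the origin (TCP) lies at the very end of the fingers, on their centre line; the grasp point (between the pads) lies 19 mm behind it; z points along the fingers, y is the line along which they close (so a half turn about z gives the same grasp; the last joint's range is limited). The gripper opens to 85 mm and grips with 20 to 120 N. Pads are 22 mm wide; open, the fingers measure 114 mm over their backs; the gripper's body (76 mm by 85 mm) begins 54 mm behind the grasp point. The pads swing forward as they close: fully open they stand 13 mm farther back than shut.
Start: joints at [-1.207, 0.087, 1.371, -0, 1.684, -0.103], TCP at [0.248, -0.491, 0.231] pointing down, gripper open.
Joint ranges: [-3.1, 3.1], [-0.76, 2.03], [0.27, 2.55], [-1.08, 4.22], [0.17, 2.65], [-2.57, 2.57]. Speed limits (rad/s): [2.79, 2.79, 3.14, 3.14, 3.14, 3.14].

INTERFACE

Orientations are given as a 3x3 rotation matrix whose columns are the frame's x, y, z axes.
In Python, from bench import manip gives the robot as it stands. The module is installed in compiled form; this text tells all that it offers.
- The arm moves only by the tool play_rows, never from a script. Its argument "series" is a list of rows, each a list of 5 numbers: the shift along the world's x, y, z in mm, then the turn about the world's z in degrees, then the closure in counts, from 0 (fully open) to 255 (shut). A call has 1 to 8 rows; each row is the pose to reach, as a shift and turn from the pose commanded when the call began; what a row does not reach only later rows make up. A row lasts 1/10 s, in which the tool goes at most 50 mm and 8.59 degrees, less where a joint would pass 70% of its speed; a pose out of reach is approached as far as the arm can. A call with a gripper value outside its range is refused whole. The fingers move at their own pace and stop on an object; "force" is the grip in N (left out, the last holds). Time passes only in rows, so rows that repeat a pose let the fingers close. It gives the time, the measured TCP pose, the force, the opening and the grip force at its end, in the units of the state.
- manip.state(): the state, without advancing time (a new reading comes with each control period).
- manip.get_image(name): name is "scene" or "top" or "wrist"; returns a dict with "color" (384x512x3 uint8, blue, green, red), "z_map" (384x512 float32, m along the optical axis (not along the pixel's ray), 0 where there is no reading), "vertical_fov" (degrees; the focal length in pixels is half the picture's height over the tangent of half this angle, whatever the lens; pixels are square), "cx", "cy" (the principal point, pixels), "k1" (the pictures are not rectified: a ray, as slopes to the right and down, at radius r is drawn at 1 + k1 r^2 times it, then the intrinsics apply), "xyz" and "attitude" of the camera in the world. Camera axes: x right, y down, z forward; pixel columns grow to the right and rows downward; lengths in m; the calibration is good to about 2 mm. A picture is of the moment at which its call begins.
- manip.job_done(): hands the job in; it is judged then, once.
Trained networks look in the newest picture that a camera, given by its name, has taken for a name from the list of things; names that differ only in an ending like _2 or _b are one class to them, and where a whole thing is asked for, a point or a joint stands for the part that bears it (a point fixed in the world has none). Each returns a list of dicts, best first, with "p" (0 to 1); they miss things now and then, are a little off and sometimes report something else, mostly with a low value. They report only what shows in the picture. A call takes as long as a camera call.
- manip.find_in(target, camera): "at" ([x, y, z] in m, in world coordinates, good to about 4 mm: the middle of the surface that is visible of it).
- manip.place_of(target, camera): "at" ([x, y, z] in m, in world coordinates, good to about 4 mm: a listed point, or the origin of a listed thing).
The state is a dict: "t": time; "qpos": joint angles; "qd": joint speeds; "tau": joint torques, N m; "eef_pos": TCP position; "orientation": TCP orientation; "wrist_force": force on the tool from outside, world axes, zero at the start; "wrist_torque": the same for the moment, N m; "width": finger opening in m; "gripper_force": force on a finger pad.
Only numpy, scipy, OpenCV 4.12 (cv2) and the standard library are available. Lean on these libraries where they do the work, as an engineer would, in place of code of your own. Each camera call takes 0.05 s, during which the arm holds its last target. There are 200 camera calls.

TASK

Pick up the amber routing template by its wooden grip, set it over the four posts of the plywood jig, and press it straight down until all four posts have clicked through and it sits flat on the black collars; then let go. Lower it rather than dropping it, and leave the grey template and the roll of tape where they lie.

Things in the scene. Friction and masses are not known exactly. Their poses are not given: they have to be found in the camera images.
- template: Amber plate 190 (x) x 130 (y) x 8 mm, 0.2 to 0.33 kg, flat on the table. Four 30 mm through holes at x = +-70, y = +-42 mm fit the jig's posts; two 34 mm windows at x = +-44, y = 0. Central wooden grip block 44 (x) x 26 (y) mm, from 8 to 50 mm above the underside. Origin: centre of the underside; x along the long side, z up. It fits either way round (half turn about z).
- jig: Fixed plywood base 240 (x) x 170 x 18 mm; origin: centre of underside, z up. Posts at x = +-70, y = +-42 mm: black collar (38 mm wide, top at 30 mm, carries the plate), white 14 mm stem, cone to a tip at 76 mm. Two sprung red barbs per stem (+x and -x sides, 40 to 61 mm high, 34 mm across). The plate rests on them with its underside at 45 mm; 12 to 20 N down on the grip snaps it to 30 mm.
- grey_template: Bystander: dark grey plate 190 x 130 x 8 mm with the same wooden grip but only two large 50 mm holes; it does not fit this jig. Origin: centre of the underside. Leave it alone.
- tape: Bystander: roll of ochre tape lying flat, 100 mm across, 25 mm high, 0.15 kg. Origin: centre of the underside. Leave it alone.

How it is judged:
At the end, for the whole second after the job is handed in: The amber template lies at rest, right way up, on the four collars of the jig with all four posts clicked through its corner holes: underside within 4 mm of the collars' height, level within 2 degrees, centred within 12 mm and 10 degrees (either way round), and released (horizontal distance between template and jig below 0.012 m and z of template in the frame of jig between 0.025 and 0.034 m and angle between the z axis of template and the z axis of jig, either way round below 0.04 rad and angle between the x axis of template and the x axis of jig, either way round below 0.17 rad and angle between template's own z axis and vertical below 0.1 rad and linear speed of template below 0.02 m/s); the robot touches nothing.
It fails at once if the amber template was dropped (falling freely faster than 0.6 m/s) (linear speed of template above 0.6 m/s and contact force between template and anything else below 0.05 N).
It fails at once if the grey template was moved by more than 30 mm (distance of grey_template from where it was at the start of the episode above 0.03 m).
It fails at once if the tape was moved by more than 30 mm (distance of tape from where it was at the start of the episode above 0.03 m).
It also fails if it takes over 40 s, if anything falls off the work surface, if the arm or the gripper's body presses on something with over 40 N, if the wrist force passes 120 N, or if a joint passes its speed limit or range.

## Working session

There is one attempt and no reset: what is moved stays moved. The work goes in short steps, Python scripts to look and compute and a tool call to move; the robot and the scene stay as the last step left them, time stands still between calls to the robot, and variables do not carry over. Pictures are saved under pics/ and viewed, at most 10 in all, crops included, and the job is handed in when it is done.

Besides the shell and the picture viewer there is one more tool, called after ">>>" as name([rows], argument=value, ...), one row to a line, values as JSON. play_rows: Moves the arm, as the interface text tells. Its arguments: {"type":"object","properties":{"series":{"type":"array","items":{"type":"array","items":{"type":"number"}}},"force":{"type":"number"}},"required":["series"]}

```bash
mkdir -p pics; cat > h.py <<'E'
import numpy as np, cv2
from bench import manip
def cloud(im):
    h,w=im["z_map"].shape; f=h/2/np.tan(np.radians(im["vertical_fov"])/2)
    u,v=np.meshgrid(np.arange(w),np.arange(h))
    K=np.array([[f,0,im["cx"]],[0,f,im["cy"]],[0,0,1.]])
    p=cv2.undistortPoints(np.stack([u,v],-1).reshape(-1,1,2).astype(float),K,np.array([im["k1"],0,0,0.])).reshape(h,w,2)
    z=im["z_map"]; P=np.dstack([p[...,0]*z,p[...,1]*z,z])
    W=P@np.array(im["attitude"]).T+np.array(im["xyz"]); W[z==0]=np.nan
    return W
E
python3 - <<'E'
from h import *
for c in ("top","scene"):
    im=manip.get_image(c); cv2.imwrite(f"pics/{c}0.png",im["color"]); np.save(c+"0.npy",cloud(im)); np.save(c+"c0.npy",im["color"])
    print(c,im["xyz"])
    for n in ("template","jig","grey_template","tape"):
        print(n,[(np.round(d["at"],3).tolist(),round(d["p"],2)) for d in manip.place_of(n,c)[:3]])
s=manip.state();print(s["t"],np.round(s["orientation"],2).tolist())
E
```

```text
top [0.41479975 0.01472484 1.02987785]
template [([0.491, -0.308, -0.005], 0.89)]
jig [([0.498, -0.009, 0.001], 0.64)]
grey_template [([0.467, 0.31, -0.001], 0.93)]
tape [([0.723, 0.31, 0.0], 0.86)]
scene [ 1.0788199  -0.27817646  0.87798005]
template [([0.494, -0.308, 0.0], 0.56)]
jig [([0.5, -0.011, -0.001], 0.93)]
grey_template [([0.47, 0.307, -0.002], 0.98)]
tape [([0.721, 0.306, 0.004], 0.83)]
0.5 [[0.89, 0.45, -0.0], [0.45, -0.89, 0.0], [-0.0, -0.0, -1.0]]
```

View pics/top0.png

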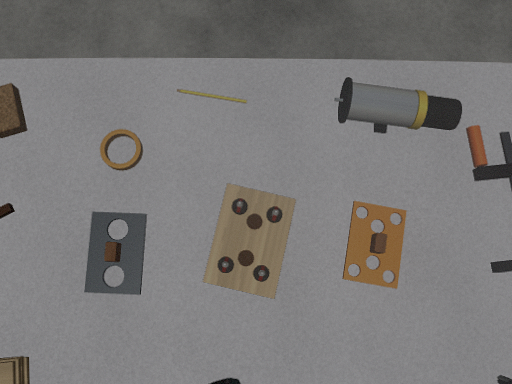

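View pics/scene0.png

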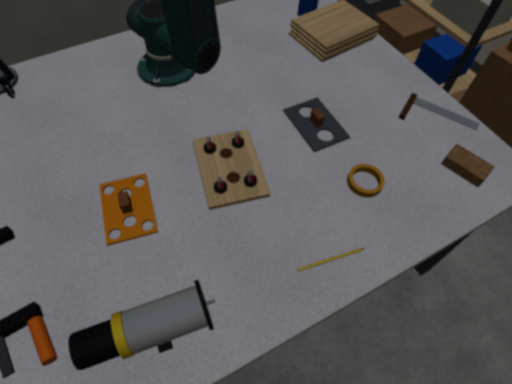

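The top picture shows the amber template at (375,245) and the jig at (250,240). Grey is at (115,253), the tape at (121,150), and a drill-like cylinder at (400,105). The networks agree with this. Next I'll measure the yaw angles and centres.

```bash
python3 - <<'E'
from h import *
def rect(P):
    (c,s,a)=cv2.minAreaRect((P[:,:2]*1000).astype(np.float32)); 
    if s[0]<s[1]: a+=90; s=s[::-1]
    return np.round(c,1),np.round(s,1),round((a+90)%180-90,1)
for c in ("top","scene"):
    W=np.load(c+"0.npy"); hsv=cv2.cvtColor(np.load(c+"c0.npy"),cv2.COLOR_BGR2HSV)
    H,S,Z=hsv[...,0],hsv[...,1],W[...,2]
    def near(x,y,r): return np.hypot(W[...,0]-x,W[...,1]-y)<r
    t=near(.491,-.308,.14)
    a=t&(S>120)&(Z>.003)&(Z<.014); print(c,"plate",rect(W[a]))
    b=t&(Z>.04); print("grip",b.sum(),rect(W[b]),np.nanmedian(Z[b]))
    j=near(.498,-.01,.16)
    k=j&(Z>.012)&(Z<.024); print("jig",rect(W[k]),np.median(Z[k]))
    p=j&(Z>.027)
    n,l=cv2.connectedComponents(p.astype(np.uint8))
    for i in range(1,n):
        q=W[l==i]
        if len(q)>8: print(" post",len(q),np.round(q.mean(0)*1000,1),np.round(q[:,2].max()*1000), np.round(rect(q)[0]))
E
```

```text
top plate (array([ 489.3, -306.5]), array([188.1, 130.8]), -10.6)
grip 233 (array([ 489.5, -306.6]), array([44.8, 26.7]), -9.8) 0.04972633049942632
jig (array([499.8,  -6.4]), array([240.6, 170.2]), -13.3) 0.018329254256990835
 post 199 [576.3  18.4  39.7] 76.0 [578.  19.]
 post 200 [557.3 -62.1  39.8] 79.0 [559. -62.]
 post 202 [440.8  50.5  40. ] 79.0 [441.  52.]
 post 209 [422.  -30.5  39.7] 76.0 [421. -31.]
scene plate (array([ 490.3, -307.9]), array([191.8, 129.1]), -10.5)
grip 170 (array([ 489.4, -306.9]), array([45.3, 26. ]), -10.6) 0.04988948162082674
jig (array([500.9,  -9.6]), array([243.9, 169.9]), -13.5) 0.016948465912861144
 post 128 [447.1  44.8  40.4] 73.0 [444.  46.]
 post 117 [428.1 -34.3  41.2] 76.0 [425. -33.]
 post 139 [582.6  12.1  40.6] 74.0 [579.  14.]
 post 145 [563.7 -68.5  39.9] 78.0 [561. -67.]
```

>>> play_rows([
  [60,46,0,-8,0],
  [120,92,-10,-16,0],
  [180,138,-40,-24,0],
  [225,170,-80,-32,0],
  [241,184,-110,-37,0],
  [241,184,-110,-37,0],
  [241,184,-110,-37,0],
  [241,184,-110,-37,0],
], force=60)

```text
t: 1.3
eef_pos: [0.4895, -0.3024, 0.1167]
orientation: [[0.985, -0.172, -0.005], [-0.172, -0.985, 0.006], [-0.006, -0.005, -1.0]]
wrist_force: [0.1, 0.9, -0.2]
width: 0.0855
gripper_force: 0.0
```

```bash
python3 - <<'E'
from h import *
im=manip.get_image("wrist"); cv2.imwrite("pics/w1.png",im["color"]); W=cloud(im)
b=(W[...,2]>.04)&(W[...,2]<.056)&(np.hypot(W[...,0]-.49,W[...,1]+.307)<.05)
print(b.sum(),cv2.minAreaRect((W[b][:,:2]*1000).astype(np.float32)))
s=manip.state();R=s["orientation"];print(s["t"],s["eef_pos"],np.degrees(np.arctan2(R[1][1],R[0][1])),s["width"],s["wrist_force"])
E
```

```text
2534 ((490.40924072265625, -307.872314453125), (25.643503189086914, 43.66925811767578), 79.87751770019531)
1.35 [ 0.48871414 -0.30475528  0.11877771] -100.03095021909562 0.08515817691310915 [ 0.37235788 -0.08160159  0.08340665]
```

View pics/w1.png

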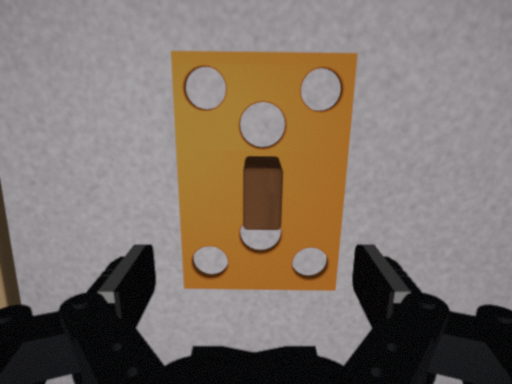

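The wrist view shows the grip at (263,190), aligned and centred between the fingers. Next I descend and grasp.

>>> play_rows([
  [1,-1,-40,0,0],
  [1,-1,-80,0,0],
  [1,-1,-103,0,0],
  [1,-1,-103,0,0],
  [1,-1,-103,0,0],
  [1,-1,-103,0,255],
  [1,-1,-103,0,255],
  [1,-1,-103,0,255],
], force=80)

```text
t: 2.15
eef_pos: [0.4904, -0.309, 0.0202]
orientation: [[0.984, -0.178, 0.003], [-0.178, -0.984, -0.002], [0.003, 0.002, -1.0]]
wrist_force: [-0.3, -0.7, -0.0]
width: 0.0438
gripper_force: 0.0
```

>>> play_rows([
  [0,0,0,0,255],
  [0,0,0,0,255],
  [0,0,0,0,255],
  [0,0,0,0,255],
  [0,0,0,0,255],
  [0,0,0,0,255],
])

```text
t: 2.75
eef_pos: [0.4902, -0.3086, 0.0195]
orientation: [[0.984, -0.178, 0.002], [-0.178, -0.984, -0.001], [0.002, 0.001, -1.0]]
wrist_force: [0.3, -0.1, 6.0]
width: 0.0246
gripper_force: 80.2
```

>>> play_rows([
  [0,0,10,0,255],
  [0,0,35,0,255],
  [0,0,70,0,255],
  [0,0,105,0,255],
  [0,0,120,0,255],
  [0,0,120,0,255],
  [0,0,120,0,255],
])

```text
t: 3.45
eef_pos: [0.4887, -0.3076, 0.1365]
orientation: [[0.984, -0.178, -0.002], [-0.178, -0.984, 0.002], [-0.003, -0.001, -1.0]]
wrist_force: [-0.5, 0.2, -2.6]
width: 0.025
gripper_force: 79.1
```

>>> play_rows([
  [0,35,0,-3,255],
  [2,75,0,-3,255],
  [4,115,0,-3,255],
  [6,155,0,-3,255],
  [8,195,0,-3,255],
  [10,235,0,-3,255],
  [10,270,0,-3,255],
  [10,290,0,-3,255],
])

```text
t: 4.25
eef_pos: [0.4974, -0.0152, 0.1349]
orientation: [[0.974, -0.227, -0.006], [-0.227, -0.974, 0.002], [-0.007, -0.0, -1.0]]
wrist_force: [0.1, -0.5, -1.6]
width: 0.025
gripper_force: 79.4
```

>>> play_rows([
  [0,10,0,0,255],
  [0,10,0,0,255],
  [0,10,0,0,255],
  [0,10,0,0,255],
])

```text
t: 4.65
eef_pos: [0.4994, -0.0093, 0.1378]
orientation: [[0.973, -0.231, -0.001], [-0.231, -0.973, -0.001], [-0.001, 0.001, -1.0]]
wrist_force: [-0.6, 0.2, -2.0]
width: 0.0251
gripper_force: 79.4
```

```bash
python3 - <<'E'
from h import *
for c in ("top","scene","wrist"):
    im=manip.get_image(c); W=cloud(im); hsv=cv2.cvtColor(im["color"],cv2.COLOR_BGR2HSV); cv2.imwrite(f"pics/{c}2.png",im["color"])
    Z=W[...,2]
    a=(np.hypot(W[...,0]-.5,W[...,1]+.007)<.14)&(hsv[...,1]>190)&(Z>.09)&(Z<.18)
    q=W[a]; 
    if len(q)<50: print(c,len(q)); continue
    A=np.c_[q[:,:2]-[.5,-.007],np.ones(len(q))]
    for _ in range(4):
        k,*_r=np.linalg.lstsq(A,q[:,2],rcond=None); r=abs(A@k-q[:,2]); q,A=q[r<max(.003,1.5*np.median(r))],A[r<max(.003,1.5*np.median(r))]
    print(c,len(q),"plane",k.round(4),cv2.minAreaRect((q[:,:2]*1000).astype(np.float32)))
s=manip.state();R=s["orientation"];print(s["t"],s["eef_pos"],np.degrees(np.arctan2(R[1][1],R[0][1])),s["width"],s["wrist_force"],s["wrist_torque"])
a,b=cv2.imread("pics/scene2.png"),cv2.imread("pics/wrist2.png")
cv2.imwrite("pics/sw2.png",np.vstack([a[60:300,:],b[:300]]))
E
```

```text
top 0
scene 1420 plane [-0.0038  0.0028  0.1257] ((501.7256164550781, -11.175048828125), (125.62091064453125, 189.00802612304688), 76.4084701538086)
wrist 19118 plane [-0.002  -0.0017  0.1277] ((501.6739196777344, -9.888473510742188), (129.04983520507812, 184.04359436035156), 76.58998107910156)
4.8 [ 0.49956083 -0.00912588  0.13827642] -103.3451147653664 0.024587373482246072 [-0.02618739  0.40130711 -2.27407707] [-0.02301834  0.04636092 -0.05468942]
```

View pics/sw2.png

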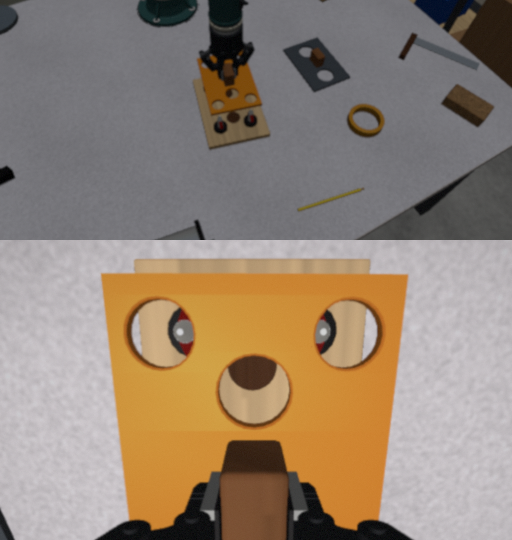

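The template is held level, and the posts at (182,330) and (323,330) show symmetrically through the holes. I'll lower it to just above the tips and re-measure.

>>> play_rows([
  [-1,1,-15,0,255],
  [-1,1,-30,0,255],
  [-1,1,-30,0,255],
  [-1,1,-30,0,255],
  [-1,1,-30,0,255],
])

```text
t: 5.3
eef_pos: [0.4992, -0.0075, 0.1094]
orientation: [[0.973, -0.23, 0.002], [-0.23, -0.973, -0.0], [0.002, -0.0, -1.0]]
wrist_force: [-0.5, -0.2, -1.8]
width: 0.0249
gripper_force: 79.4
```

```bash
python3 - <<'E'
from h import *
im=manip.get_image("wrist"); W=cloud(im); Z=W[...,2]; cv2.imwrite("pics/wrist3.png",im["color"])
hsv=cv2.cvtColor(im["color"],cv2.COLOR_BGR2HSV)
a=(hsv[...,1]>190)&(abs(Z-np.nanmedian(Z[(hsv[...,1]>190)&(Z>.07)&(Z<.13)]))<.006)
q=W[a]; print("plate",len(q),np.median(q[:,2]),cv2.minAreaRect((q[:,:2]*1000).astype(np.float32)))
p=(Z>.058)&(Z<.082)&(hsv[...,1]<80)&(W[...,0]>.42)
n,l=cv2.connectedComponents(p.astype(np.uint8))
for i in range(1,n):
    t=W[l==i]
    if len(t)>15: print("tip",len(t),(t.mean(0)*1000).round(1),(t[t[:,2].argmax()]*1000).round(1))
# holes: contours inside the plate
cs,hi=cv2.findContours(a.astype(np.uint8),cv2.RETR_CCOMP,cv2.CHAIN_APPROX_NONE)
for c,h in zip(cs,hi[0]):
    if h[3]>=0 and cv2.contourArea(c)>800:
        t=W[c[:,0,1],c[:,0,0]]; t=t[abs(t[:,2]-np.median(q[:,2]))<.006]
        if len(t)>20: print("hole",[round(float(v)*1000,1) for v in t.mean(0)],[np.round(v*1000,1) for v in cv2.minEnclosingCircle(t[:,:2].astype(np.float32))])
im=manip.get_image("scene");cv2.imwrite("pics/s3.png",cv2.resize(im["color"][90:230,150:310],None,fx=4,fy=4))
print(manip.state()["eef_pos"])
E
```

```text
plate 18976 0.09901955611183977 ((501.796142578125, -8.229232788085938), (128.8103485107422, 183.3635711669922), 76.50028228759766)
tip 578 [577.9  15.2  69. ] [579.5  17.1  78.3]
tip 576 [559.3 -63.3  69.1] [560.4 -64.   78.5]
[ 0.49922259 -0.0073633   0.10945585]
```

View pics/wrist3.png

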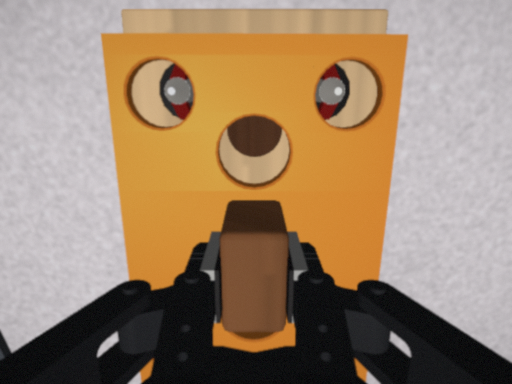

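Tips at (175,91) and (331,91) put the jig about 2 mm further in x. I'll correct that and lower onto the barbs.

>>> play_rows([
  [2,0,0,0,255],
  [2,0,-8,0,255],
  [2,0,-16,0,255],
  [2,0,-24,0,255],
  [2,0,-32,0,255],
  [2,0,-38,0,255],
  [2,0,-41,0,255],
  [2,0,-41,0,255],
])

```text
t: 6.2
eef_pos: [0.5002, -0.0072, 0.0667]
orientation: [[0.973, -0.229, -0.001], [-0.229, -0.973, 0.0], [-0.001, 0.0, -1.0]]
wrist_force: [-0.4, -0.8, -2.9]
width: 0.0246
gripper_force: 79.4
```

```bash
python3 - <<'E'
from h import *
im=manip.get_image("wrist"); W=cloud(im); Z=W[...,2]
b=manip.get_image("scene")["color"][90:220,170:290]
cv2.imwrite("pics/c4.png",np.hstack([im["color"][:,60:450],cv2.resize(b,(354,384))]))
s=manip.state();print(s["t"],s["eef_pos"],s["wrist_force"],s["wrist_torque"])
E
```

```text
6.3 [ 0.50069566 -0.00718841  0.06754718] [ 0.00934651  1.04196167 -1.62060087] [-0.04176033  0.00867787  0.01303086]
```

View pics/c4.png

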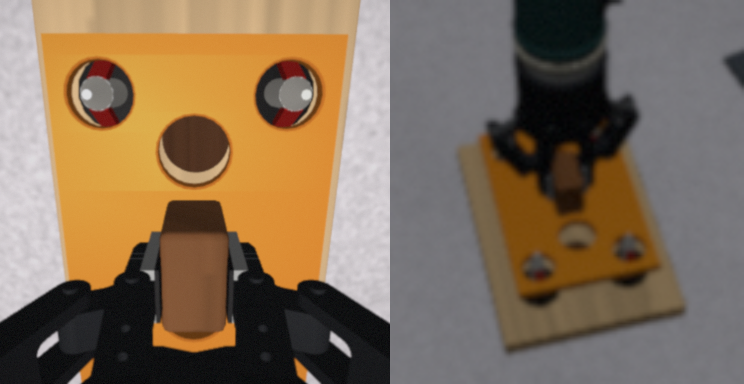

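The posts are through the holes, at (97,93) and (293,93), and symmetric. Now I press.

>>> play_rows([
  [0,0,-2,0,255],
  [0,0,-4,0,255],
  [0,0,-5,0,255],
  [0,0,-6,0,255],
  [0,0,-7,0,255],
  [0,0,-8,0,255],
], force=110)

```text
t: 6.9
eef_pos: [0.5017, -0.0076, 0.0624]
orientation: [[0.973, -0.229, 0.003], [-0.229, -0.973, -0.001], [0.003, 0.0, -1.0]]
wrist_force: [-4.6, -0.3, 12.2]
width: 0.0243
gripper_force: 112.1
```

>>> play_rows([
  [0,0,-2,0,255],
  [0,0,-4,0,255],
  [0,0,-6,0,255],
  [0,0,-8,0,255],
])

```text
t: 7.3
eef_pos: [0.5011, -0.0074, 0.0523]
orientation: [[0.973, -0.229, 0.002], [-0.229, -0.973, -0.001], [0.002, 0.0, -1.0]]
wrist_force: [-1.5, 0.4, -4.7]
width: 0.0245
gripper_force: 109.7
```

>>> play_rows([
  [0,0,-1,0,255],
  [0,0,-2,0,255],
  [0,0,-3,0,255],
  [0,0,-4,0,255],
  [0,0,-4,0,255],
])

```text
t: 7.8
eef_pos: [0.5003, -0.0069, 0.0496]
orientation: [[0.973, -0.229, -0.001], [-0.229, -0.973, 0.0], [-0.001, -0.0, -1.0]]
wrist_force: [-7.7, 0.4, 14.0]
width: 0.0244
gripper_force: 112.7
```

```bash
cat > pl.py <<'E'
from h import *
for c in ("wrist","scene"):
    im=manip.get_image(c); W=cloud(im); Z=W[...,2]; hsv=cv2.cvtColor(im["color"],cv2.COLOR_BGR2HSV)
    a=(hsv[...,1]>190)&(Z>.025)&(Z<.05)&(np.hypot(W[...,0]-.5,W[...,1]+.007)<.13); q=W[a]
    k=np.linalg.lstsq(np.c_[q[:,:2]-[.5,-.007],np.ones(len(q))],q[:,2],rcond=None)[0]
    print(c,len(q),k.round(4),cv2.minAreaRect((q[:,:2]*1000).astype(np.float32)))
    cv2.imwrite(f"pics/{c}_l.png",im["color"])
s=manip.state();print(s["t"],s["eef_pos"],s["wrist_force"],s["width"])
E
python3 pl.py
```

```text
wrist 13395 [0.0129 0.0072 0.0395] ((501.636474609375, -7.5502471923828125), (128.56967163085938, 186.1308135986328), 76.28640747070312)
scene 1388 [-0.0022  0.0008  0.037 ] ((503.30267333984375, -7.849922180175781), (126.16295623779297, 187.97329711914062), 76.17350769042969)
7.9 [ 0.50027722 -0.0069381   0.04953755] [-7.65549834  1.52624033 12.93965157] 0.02473535934286171
```

>>> play_rows([
  [0,0,-1,0,255],
  [0,0,-2,0,255],
  [0,0,-3,0,255],
  [0,0,-3,0,255],
])

```text
t: 8.3
eef_pos: [0.5003, -0.007, 0.0495]
orientation: [[0.973, -0.229, -0.0], [-0.229, -0.973, -0.0], [-0.0, 0.0, -1.0]]
wrist_force: [-15.2, 1.6, 27.8]
width: 0.0242
gripper_force: 114.7
```

It has hit a hard stop, so it is seated. I'll unload, release and retreat.

>>> play_rows([
  [0,0,3,0,255],
  [0,0,5,0,255],
  [0,0,5,0,255],
  [0,0,5,0,0],
  [0,0,5,0,0],
  [0,0,5,0,0],
  [0,0,5,0,0],
  [0,0,5,0,0],
])

```text
t: 9.1
eef_pos: [0.5005, -0.0072, 0.0491]
orientation: [[0.973, -0.229, -0.0], [-0.229, -0.973, -0.0], [-0.0, 0.0, -1.0]]
wrist_force: [-0.2, -0.2, -0.1]
width: 0.0857
gripper_force: 0.0
```

>>> play_rows([
  [0,0,0,0,0],
  [0,0,0,0,0],
  [0,0,15,0,0],
  [0,0,45,0,0],
  [0,0,80,0,0],
  [0,0,110,0,0],
  [0,0,110,0,0],
  [0,0,110,0,0],
])

```text
t: 9.9
eef_pos: [0.5009, -0.0072, 0.1601]
orientation: [[0.973, -0.229, 0.002], [-0.229, -0.973, -0.0], [0.002, -0.0, -1.0]]
wrist_force: [0.0, 0.1, -0.9]
width: 0.0854
gripper_force: 0.0
```

```bash
python3 pl.py; python3 -c "
import cv2,numpy as np
a=cv2.imread('pics/wrist_l.png');b=cv2.imread('pics/scene_l.png')[110:230,170:290]
cv2.imwrite('pics/fin.png',np.hstack([a[:,60:450],cv2.resize(b,(384,384))]))"
```

```text
wrist 8399 [0.0073 0.0032 0.0395] ((500.30145263671875, -7.3598785400390625), (127.73176574707031, 188.22073364257812), 76.35202026367188)
scene 1865 [ 0.0011 -0.0011  0.0368] ((501.7524108886719, -7.4581451416015625), (126.00453186035156, 191.22532653808594), 76.36090087890625)
10.0 [ 0.49965456 -0.00705922  0.1578675 ] [-0.3734173   0.7682096  -0.62900771] 0.08557026762195143
```

View pics/fin.png

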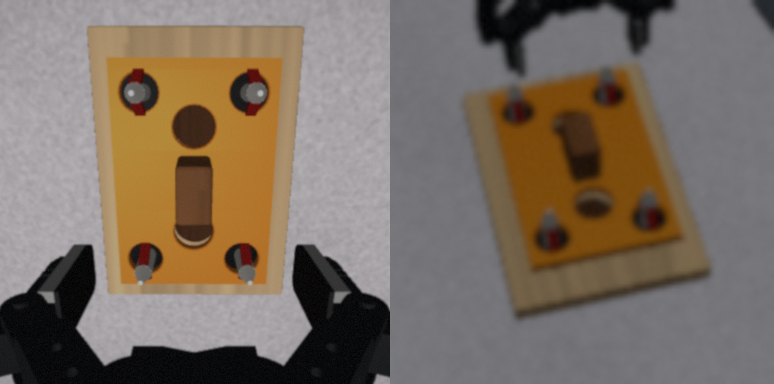

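The plate is level with its top at about 38 mm. All four posts and their red barbs stand above it, at (140,93), (250,93), (145,258) and (243,258), and the gripper is clear.

```bash
python3 -c "
from bench import manip
print(manip.job_done())"
```

```text
the job is handed in; nothing more can be done
None
```

The amber template sits level on all four collars with every post clicked through and the gripper clear, the grey template and tape were never touched, and the job is handed in (it returned no verdict).

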